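Stow the ice scraper and latch the glove bin under the bench shelf

TASK

Lay the red ice scraper flat inside the loose shallow wicker-look bin, then slide the bin squarely into the empty low bay of the green bench-top shelf and press its front until the touch latch at the back of the bay bottoms, firmly but gently. Do not wedge or ram the bin against the shelf, and leave the tumbler, the key block and the trowel as they are.

Things in the scene. Friction and masses are not known exactly. Their poses are not given: they have to be found in the camera images.
- shelf: Fixed sage-green shelf, 556 mm wide, 180 deep, 72 high, two open bays 254 mm wide and 54 high under an 18 mm top board; bench top is the floor. Origin: mouth centre of the EMPTY bay on the bench surface; x points into the bay, z up, bay walls at y = +-127 mm with 8 mm rounded front edges. The twin bay, its bin fixed and already home, is centred at y = +270 mm; its latch is not needed.
- bay_roof (a point): Point on the underside of the top board, 54 mm above the bench, on the empty bay's centre line 90 mm inside the mouth; axes as the shelf. The bin has 4 mm of headroom and 2 mm at each side. Pressing the bin on any part of the shelf or latch with more than 12 N strains it.
- latch (a joint): Touch-latch plunger, on the empty bay's centre line 26 mm above the bench: 0 = out, 0.008 m = fully in; drag about 3 N, stays in, then hard stop. It catches if the bin then presses it with 4 N or more for 0.1 s (under 12 N). It is fixed by slotted holes at an unknown depth: when it is fully in, the bin's front face stands out of the mouth by 5 to 27 mm.
- tray_c (a point): Loose tan wicker-look hard plastic bin, open on top: 130 mm front to back (its x), 250 wide (y), 50 high, walls 8 mm, floor 4 mm; 0.3 to 0.55 kg, slides on the bench at friction about 0.3 (0.24 to 0.36). This point: its centre, 25 mm above its underside. x points from the front (hand-hold, towards the robot) to the back, which enters the bay first. Grip: over the front wall from above.
- tray: The same loose bin; origin at the centre of its underside.
- scraper_c (a point): Red hand ice scraper, 0.1 to 0.16 kg, lying flat: 200 mm long, blade head 88 mm wide and 7 mm thick, handle 28 mm wide (34 at the neck) and 22 thick. This point: centre line near the balance, 11 mm above its underside, where it can be gripped across. x points to the blade, whose edge is 115 mm ahead; the handle ends 85 mm behind; the wide head starts 29 mm ahead; z up.
- scraper: The same ice scraper; origin on the plane of its underside, 20 mm ahead of the grip point.
- tumbler: Stainless tumbler, 74 mm across, 125 mm high, standing upright on the shelf's top board; origin at the centre of its underside. Leave it.
- keyblock: Wooden key block 60 x 190 x 38 mm with five upright steel pegs (top at 81 mm) on the shelf's top board; origin at the centre of its underside. Leave it.
- trowel: Orange plastic hand trowel, 315 mm long, lying on the bench; origin below its neck, x towards the blade tip. Leave it.
Mind the look-alikes: they are no part of the job. There is more than one size of the scraper; the job needs the smallest.

How it is judged (in metres and radians):
On the way, in this order (a step that is already met when the one before it is completed fails the run):
1. the scraper lies flat on the floor of the bin, let go (z of scraper_c in the frame of tray between 0.008 and 0.022 m and x of scraper_c in the frame of tray between -0.055 and 0.055 m and y of scraper_c in the frame of tray between -0.115 and 0.115 m and angle between scraper_c's own z axis and vertical below 0.15 rad and contact force between the fingers and scraper below 0.2 N), for 0.2 s.
2. the bin, square in the bay, is pressed on the bottomed latch with 4 N or more (value of joint latch above 0.0068 m and contact force between tray and shelf above 4 N and angle between the x axis of tray and the x axis of shelf, either way round below 0.06 rad), for 0.1 s.
At the end, for the whole second after the job is handed in: Bin on the bench top in the empty bay, at rest, square (0.06 rad), centred within 6 mm, its centre 35 to 63 mm inside the mouth, latch plunger in by at least 6.8 of 8 mm; scraper flat on the bin's floor (grip point under 22 mm above the bin's underside) (value of joint latch above 0.0068 m and x of tray in the frame of shelf between 0.035 and 0.063 m and y of tray in the frame of shelf between -0.006 and 0.006 m and angle between the x axis of tray and the x axis of shelf, either way round below 0.06 rad and height (world z) of tray below 0.004 m and linear speed of tray below 0.01 m/s and z of scraper_c in the frame of tray between 0.008 and 0.022 m and x of scraper_c in the frame of tray between -0.055 and 0.055 m and y of scraper_c in the frame of tray between -0.115 and 0.115 m); the robot touches nothing.
It fails at once if the bin is pressed on the shelf or its latch with more than 12 N (contact force between tray and shelf above 12 N).
It fails at once if the tumbler is moved more than 15 mm or tipped (distance of tumbler from where it was at the start of the episode above 0.015 m or angle between tumbler's own z axis and vertical above 0.2 rad).
It fails at once if the key block is moved more than 15 mm (distance of keyblock from where it was at the start of the episode above 0.015 m).
It fails at once if the trowel is moved more than 15 mm (distance of trowel from where it was at the start of the episode above 0.015 m).
It also fails if it takes over 72 s, if anything falls off the work surface, if the arm or the gripper's body presses on something with over 40 N, if the wrist force passes 120 N, or if a joint passes its speed limit or range.

ROBOT

A 6-joint arm with a two-finger parallel gripper is mounted at the origin on the work surface. World frame = base frame: x ahead of the robot, y to its left, z up, the work surface at z = 0. Lengths are in m, angles in degrees, forces in N, time in s.
With the tool pointing down it reaches from about 0.325 to 0.775 m from the base axis. Payload 5.5 kg.
Tool frame: the origin (TCP) lies at the centre of the arm's flange, where the gripper is bolted on; the fingertips stand 182 mm ahead of it and the grasp point (between the pads) lies 163 mm ahead of it; z points along the fingers, y is the direction in which the jaws open and shut (so a half turn about z gives the same grasp; the last joint's range is limited). The gripper opens to 88 mm and grips with 3 to 60 N. Pads are 20 mm wide; open, the fingers measure 115 mm over their backs; the gripper's body (75 mm by 178 mm) begins 61 mm behind the grasp point.
Start: joints at [66.767, 5.22, 70.514, -0, 104.267, -3.249], TCP at [0.205, 0.564, 0.405] pointing down, gripper open.
Joint ranges: [-164.24, 164.24], [-49.07, 125.15], [9.68, 141.18], [-86.29, 266.29], [3.28, 154.24], [-151.56, 151.56]. Speed limits (degrees/s): [147.25, 147.25, 172.46, 180, 180, 180].

INTERFACE

Orientations are given as [roll, pitch, yaw] about the fixed x, y, z axes, in that order (R = Rz(yaw) Ry(pitch) Rx(roll)).
In Python, from station import r gives the robot as it stands. The module is installed in compiled form; this text tells all that it offers. Calls block until the motion is done:
- r.reach(position, orientation): joint-space move of the TCP to a pose.
- r.servo_line(position, rotation=None, speed=0.15): straight line of the TCP; rotation=None keeps the orientation; speed is the mean speed in m/s.
- r.move_joints(angles): joint-space move.
- r.let_go() and r.grab(squeeze=None): open the fingers fully, or close them until they stop; squeeze is the grip in N (None keeps the last).
- r.wait(seconds).
- r.inverse_kinematics(position, orientation): joint angles nearest the present ones, or None.
- r.sense(): the state.
- r.snapshot(name): name is "side" or "top" or "wrist"; returns a dict with "frame" (384x512x3 uint8, red, green, blue), "fx", "fy", "cx", "cy" (pixels), "R" (3x3) and "t" (3): a world point X has camera coordinates R X + t. Camera axes: x right, y down, z forward; pixel columns grow to the right and rows downward; lengths in m; the calibration is good to about 2 mm. A picture is of the moment at which its call begins. There is no depth.
A pose or a line that the arm cannot do raises r.IKError and nothing moves.
- r.hand_in(): hands the job in, once; it reports no verdict.
The state is a dict: "clock": time; "joints": joint angles; "joint_vel": joint speeds; "joint_torque": joint torques, N m; "tcp_pos": TCP position; "orientation": TCP orientation; "contact_force": force on the tool from outside, world axes, zero at the start; "torque": the same for the moment, N m; "opening": finger opening in m.
Only numpy, scipy, OpenCV 4.12 (cv2) and the standard library are available. Lean on these libraries where they do the work, as an engineer would, in place of code of your own. Each camera call takes 0.05 s, during which the arm holds its last target.

## Working session

There is one attempt and no reset: what is moved stays moved. The work goes in short steps, each a Python script; the robot and the scene stay as the last script left them, time stands still between calls to the robot, and variables do not carry over. Pictures are saved under pics/ and viewed, and the job is handed in when it is done.

```bash
mkdir -p pics; cat > h.py <<'E'
import numpy as np, cv2, pickle
from station import r
def snap(n,tag):
    s=r.snapshot(n); cv2.imwrite(f'pics/{tag}.png',cv2.cvtColor(s['frame'],cv2.COLOR_RGB2BGR)); pickle.dump(s,open(f'pics/{tag}.pkl','wb')); return s
def load(tag): return pickle.load(open(f'pics/{tag}.pkl','rb'))
def ray(s,u,v,z):
    R=np.array(s['R']);t=np.array(s['t']);C=-R.T@t
    d=R.T@np.array([(u-s['cx'])/s['fx'],(v-s['cy'])/s['fy'],1]); return C+d*(z-C[2])/d[2]
def proj(s,X):
    c=np.array(s['R'])@np.array(X)+np.array(s['t']); return np.array([s['fx']*c[0]/c[2]+s['cx'],s['fy']*c[1]/c[2]+s['cy']])
def crop(tag,x0,y0,x1,y1,k,out):
    im=cv2.imread(f'pics/{tag}.png')[y0:y1,x0:x1]; cv2.imwrite(f'pics/{out}.png',cv2.resize(im,None,fx=k,fy=k,interpolation=cv2.INTER_CUBIC))
E
python3 - <<'E'
from h import *
for n in ['side','top','wrist']:
    s=snap(n,n+'0'); print(n,s['fx'],s['cx'],s['cy'],-np.array(s['R']).T@np.array(s['t']))
print(r.sense())
E
```

```text
side 396.3589298576801 256.19208195440814 190.9816538031727 [ 0.40447237 -1.1768267   0.8264648 ]
top 407.5457700718336 253.68312078692617 196.21557429793637 [ 0.16659798 -0.08804462  1.58129944]
wrist 270.3754436520378 252.57367580471458 187.8257674603431 [0.13828481 0.58782559 0.38464738]
{'clock': 0.15, 'joints': array([ 6.67666254e+01,  5.25387381e+00,  7.05676632e+01, -1.54113720e-03,
        1.04266998e+02, -3.24825932e+00]), 'joint_vel': array([-0.03305447, -0.19154705, -0.22713968, -0.02721355,  0.07980105,
       -0.10677169]), 'joint_torque': array([ 1.35801565e-03, -4.47041988e+01, -4.06911135e+01,  6.99229608e-02,
        2.73341284e-02, -7.15306487e-05]), 'tcp_pos': array([0.20508529, 0.56391007, 0.40374327]), 'orientation': array([-1.79911523e+02, -3.52482287e-03,  1.60014503e+02]), 'contact_force': array([ 0.72521765, -0.52822974,  0.37878093]), 'torque': array([-0.05115125,  0.03934632, -0.01109178]), 'opening': 0.08793131089001338}
```

View pics/top0.png

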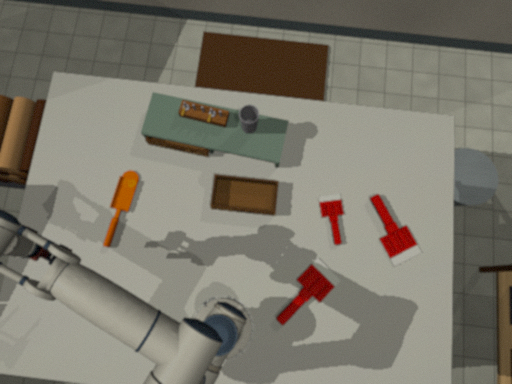

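View pics/side0.png

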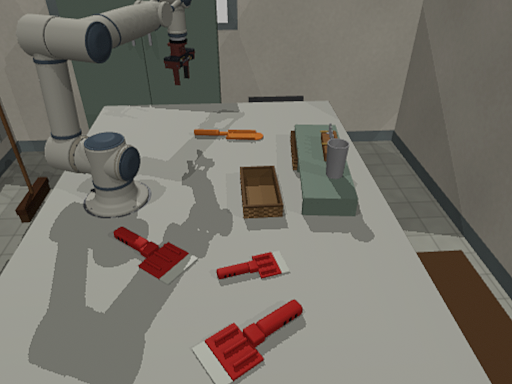

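View pics/wrist0.png

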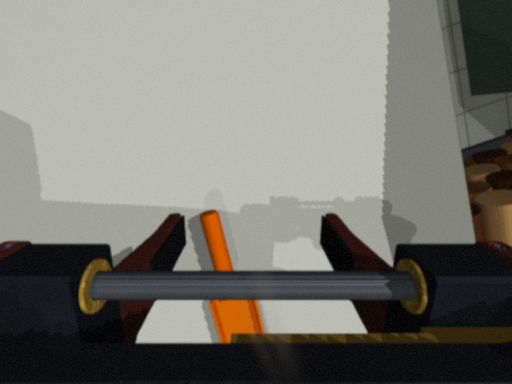

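The top view shows the bin at about (245,195), the shelf at (215,130) with its empty bay on the right, and the smallest scraper at (333,220). I'll enlarge those areas.

```bash
python3 - <<'E'
from h import *
crop('top0',310,185,355,255,8,'c1'); crop('top0',200,165,290,225,8,'c2'); crop('top0',135,85,295,170,5,'c3')
crop('side0',205,240,300,290,8,'c4');crop('side0',230,155,295,225,8,'c5');crop('side0',280,115,365,220,7,'c6')
s=load('top0')
for p in [(333,220),(245,195),(185,150),(232,160),(285,165),(123,210),(300,295)]: print(p,ray(s,*p,0))
E
```

```text
(333, 220) [ 0.44785345 -0.37950933  0.        ]
(245, 195) [ 0.50709992 -0.02445159  0.        ]
(185, 150) [0.6643595  0.24015354 0.        ]
(232, 160) [0.64480981 0.04518053 0.        ]
(285, 165) [ 0.64912384 -0.16993705  0.        ]
(123, 210) [0.39096713 0.44460787 0.        ]
(300, 295) [ 0.14781406 -0.27705403  0.        ]
```

View pics/c1.png

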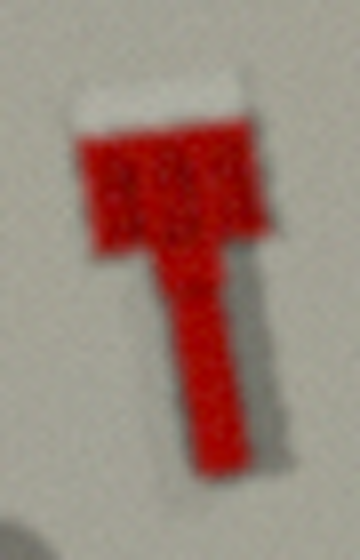

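View pics/c2.png

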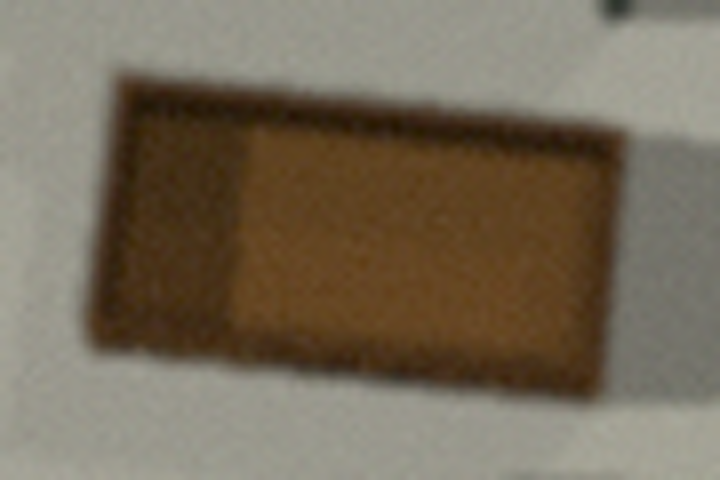

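View pics/c3.png

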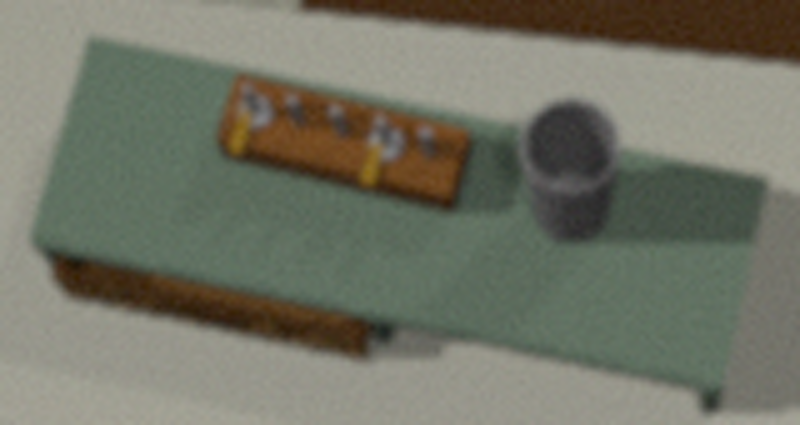

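View pics/c4.png

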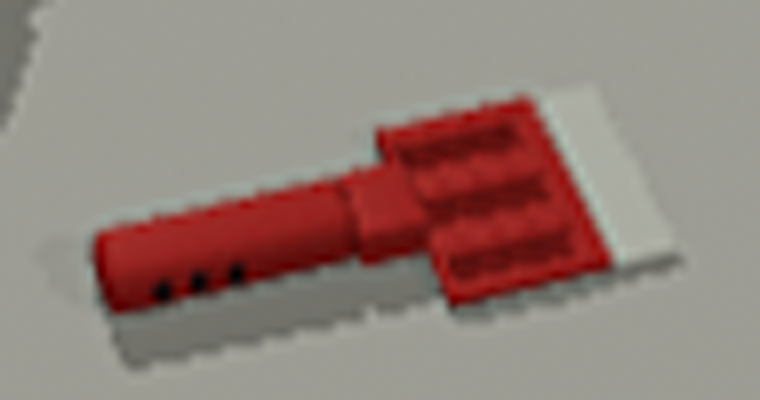

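View pics/c5.png

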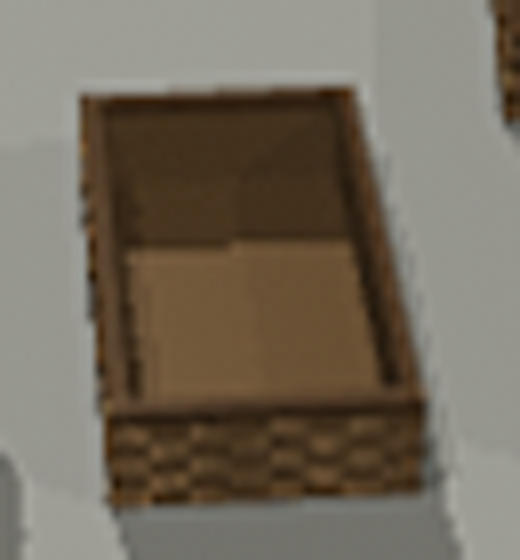

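View pics/c6.png

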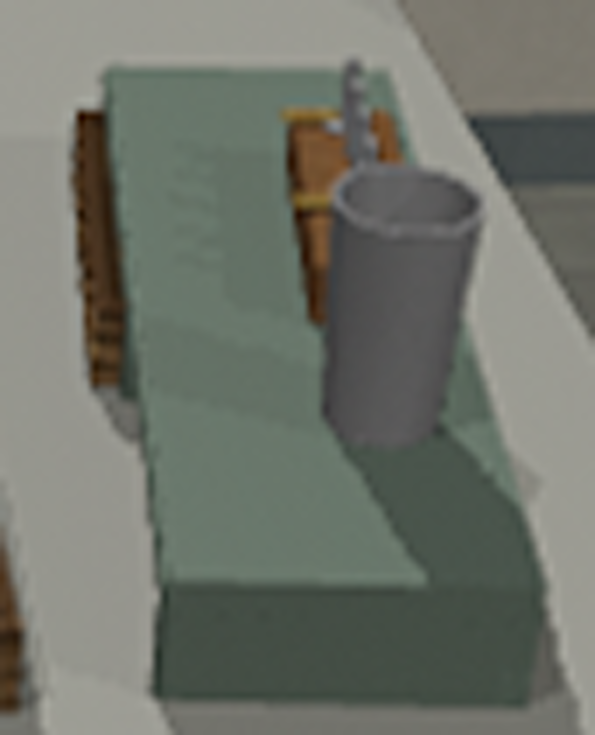

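```bash
cat > fit.py <<'E'
from h import *
from scipy.optimize import least_squares
def cp(l,k,x0,y0): return [((a+.5)/k-.5+x0,(b+.5)/k-.5+y0) for a,b in l]
def fit(obs,x0):  # obs: list (s, pts3, pix)
    def tr(p,P):
        P=np.array(P,float);c,s_=np.cos(p[2]),np.sin(p[2])
        return np.c_[p[0]+c*P[:,0]-s_*P[:,1],p[1]+s_*P[:,0]+c*P[:,1],P[:,2]]
    def f(p): return np.concatenate([(np.array([proj(s,X) for X in tr(p,P)])-np.array(q)).ravel() for s,P,q in obs])
    q=least_squares(f,x0,loss='soft_l1'); print(np.r_[q.x[:2],np.degrees(q.x[2])].round(4)); 
    for o in obs: print('   ',f.__call__(q.x).round(1)) if o is obs[0] else None
    return q.x
E
python3 - <<'E'
from fit import *
T,S=load('top0'),load('side0')
h=.072
sh=[(0,.413,h),(.18,.413,h),(.18,-.143,h),(0,-.143,h)]
qt=cp([(35,245),(90,38),(767,180),(715,388)],5,135,85)
qs=cp([(105,68),(388,70),(543,585),(160,583),(155,697),(525,703)],7,280,115)
shs=sh+[(0,-.143,0),(.18,-.143,0)]
for o in ([(T,sh,qt)],[(S,shs,qs)],[(T,sh,qt),(S,shs,qs)]): fit(o,[.64,-.05,0])
b=[(.065,.125,.05),(.065,-.125,.05),(-.065,-.125,.05),(-.065,.125,.05)]
bt=cp([(120,78),(625,130),(603,400),(90,345)],8,200,165)
bs3=[(-.065,.125,.05),(.065,.125,.05),(.065,-.125,.05),(-.065,-.125,.05),(-.065,-.125,0),(.065,-.125,0)]
bs=cp([(82,95),(355,88),(425,405),(105,410),(112,505),(422,490)],8,230,155)
for o in ([(T,b,bt)],[(S,bs3,bs)],[(T,b,bt),(S,bs3,bs)]): fit(o,[.5,0,0])
c=[(.115,.044,.002),(.115,-.044,.002),(.029,.044,.007),(.029,-.044,.007),(-.085,.014,.011),(-.085,-.014,.011)]
ct=cp([(75,85),(240,70),(95,255),(272,235),(195,475),(250,470)],8,310,185)
cs=cp([(600,90),(680,262),(378,130),(452,305),(98,240),(112,310)],8,205,240)
for o in ([(T,c,ct)],[(S,c,cs)],[(T,c,ct),(S,c,cs)]): fit(o,[.45,-.38,0])
E
```

```text
[ 6.4690e-01 -9.0000e-04 -5.7305e+00]
    [-1.6 -0.2 -0.4 -0.3  0.4 -0.4  1.6  0.8]
[ 6.4990e-01  1.9000e-03 -5.9082e+00]
    [-0.3 -0.7  0.2 -0.3  0.8  0.1  0.  -0.8 -0.8  0.3  0.1  0.6]
[ 6.4870e-01  1.0000e-04 -5.7718e+00]
    [-1.8 -0.7 -0.5 -0.8  0.2 -0.8  1.4  0.3 -0.8 -0.5 -0.3 -0.1  0.6  0.4
 -0.1 -0.5 -1.   0.6 -0.1  0.9]
[ 0.4993 -0.0241  0.771 ]
    [-0.3  0.4  0.6  0.4  0.3 -0.5 -0.7 -0.3]
[ 0.5051 -0.022   0.188 ]
    [-0.  -0.2  0.2 -0.6  0.  -0.8  0.3  0.3 -0.3  0.4 -0.2  0.6]
[ 0.5031 -0.0233  0.6173]
    [-0.3 -0.7  0.6 -0.5  0.2 -1.4 -0.8 -1.4 -0.8  0.  -0.6 -0.4 -0.2 -0.6
  0.   0.6 -0.6  0.8 -0.5  0.8]
[ 0.4377 -0.3819 12.9989]
    [-0.8  0.   0.5 -0.5  0.1 -0.2  0.2 -0.1 -0.2  0.4  0.1  0.2]
[ 0.4394 -0.3832 13.0046]
    [ 0.   0.4  0.7 -0.3  0.2  0.   0.1 -0.3 -0.8  0.9 -0.3 -0.7]
[ 0.4388 -0.3825 12.9133]
    [-0.5 -0.2  0.7 -0.7  0.3 -0.4  0.4 -0.3 -0.1  0.1  0.3 -0.  -0.2  0.3
  0.4 -0.4  0.  -0.1 -0.1 -0.4 -1.   0.7 -0.6 -0.9]
```

```bash
python3 - <<'E'
from h import *
p=[0.4388,-0.3825]
for yaw in (13,-167):
    print(yaw,r.inverse_kinematics([*p,.33],[180,0,yaw]),r.inverse_kinematics([*p,.19],[180,0,yaw]))
# place poses
for yaw in (-90,90): print(yaw,r.inverse_kinematics([.5,-.02,.2],[180,0,yaw]),r.inverse_kinematics([.45,-.02,.2],[180,0,yaw]))
E
```

```text
13 [-4.44269682e+01  2.33559575e+00  8.10726096e+01 -2.54444375e-14
  9.65917947e+01  3.25730318e+01] [-4.44269682e+01  6.23158421e+00  9.14044882e+01 -2.54444375e-14
  8.23639276e+01  3.25730318e+01]
-167 [ -44.42696825    2.33559575   81.0726096     0.           96.59179466
 -147.42696825] [ -44.42696825    6.23158421   91.40448819    0.           82.36392761
 -147.42696825]
-90 None None
90 [ -6.18661155  -6.87733453 103.40619378   0.          83.47114074
  -6.18661155] [ -6.87366678 -15.19044249 110.63318953   0.          84.55725296
  -6.87366678]
```

```bash
python3 - <<'E'
from h import *
r.reach([.4388,-.3825,.33],[180,0,12.9]); print(r.sense()['clock'])
s=snap('wrist','w1'); snap('side','s1'); snap('top','t1')
print(r.sense()['clock'], proj(s,[.4388,-.3825,.011]), proj(s,[.4388+.03*np.cos(np.radians(13)),-.3825+.03*np.sin(np.radians(13)),.011]))
crop('s1',180,120,340,300,4,'s1c')
E
```

```text
3.5583
3.7083 [252.0113911  180.68762978] [251.95743444 154.51073765]
```

View pics/w1.png

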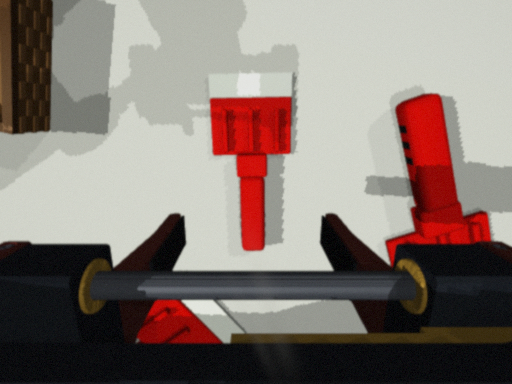

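View pics/s1c.png

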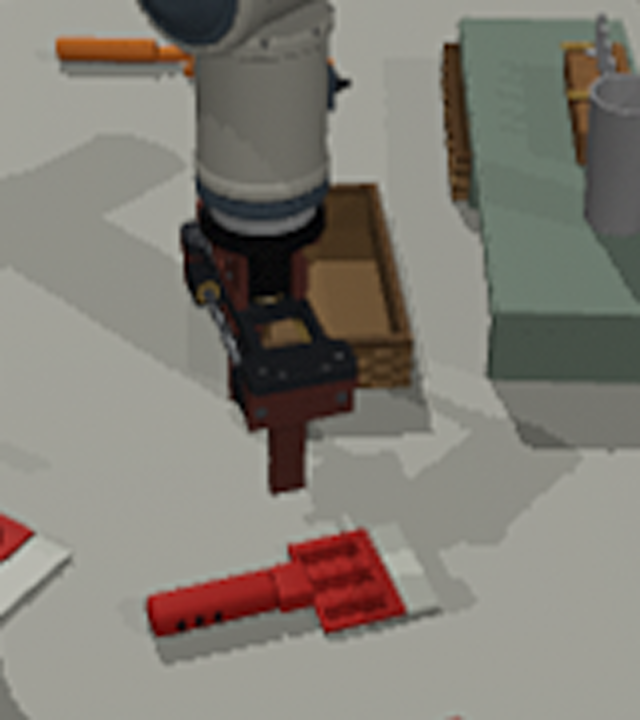

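View pics/t1.png

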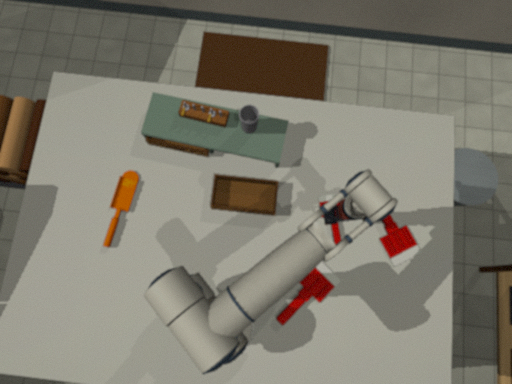

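The wrist view puts the scraper axis at column 252 and the head start at row 154. Both match the prediction, so I'll grip.

```bash
python3 - <<'E'
from h import *
r.servo_line([.4388,-.3825,.185],speed=.12); print(r.sense()['tcp_pos'],r.sense()['contact_force'])
r.grab(20); print(r.sense()['opening'],r.sense()['clock'])
r.servo_line([.4388,-.3825,.34],speed=.15); a=r.sense(); print(a['opening'],a['contact_force'],a['tcp_pos'],a['clock'])
s=snap('wrist','w2'); snap('side','s2'); crop('s2',180,100,340,300,4,'s2c')
E
```

```text
[ 0.43906542 -0.38275495  0.18609666] [-0.27343398  0.33331555  0.05444372]
0.03378121170166175 5.9417
0.033695376522364824 [-0.24505558 -0.03735122 -1.40512501] [ 0.43870597 -0.38242286  0.33849145] 7.125
```

View pics/w2.png

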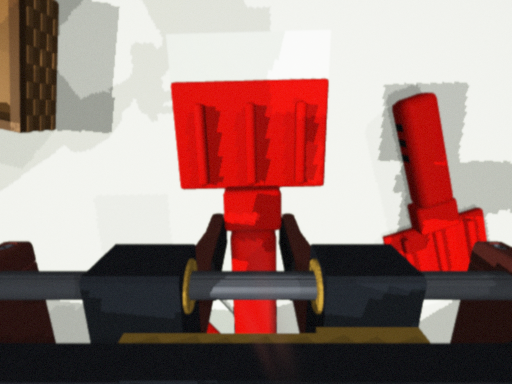

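View pics/s2c.png

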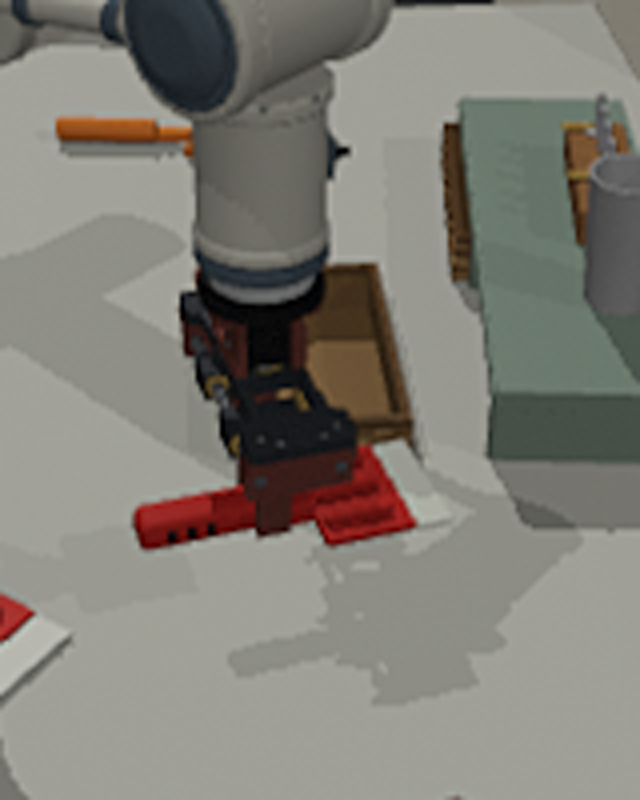

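Opening is 33.7 mm, which is the neck width, and the scraper hangs level and straight. The open fingers (115 mm over their backs) don't fit inside the 114 mm interior. I'll release just above the rim so they don't wedge against the walls.

```bash
python3 - <<'E'
from h import *
r.reach([.503,-.038,.32],[180,0,90.5]); print(r.sense()['clock'],r.sense()['tcp_pos'],r.sense()['orientation'])
s=snap('wrist','w3'); snap('side','s3'); snap('top','t3')
c,q=np.cos(np.radians(.6)),np.sin(np.radians(.6))
for a in [(.065,.125),(-.065,.125),(.065,-.125),(-.065,-.125)]: print(a,proj(s,[.503+c*a[0]-q*a[1],-.0233+q*a[0]+c*a[1],.05]).round(1))
crop('s3',190,80,320,240,5,'s3c')
E
```

```text
8.5417 [ 0.5030913  -0.03873784  0.32006532] [1.79991513e+02 2.80887204e-02 9.03924362e+01]
(0.065, 0.125) [329.   26.6]
(-0.065, 0.125) [171.9  27.3]
(0.065, -0.125) [312.6 288.1]
(-0.065, -0.125) [191.4 288.6]
```

View pics/w3.png

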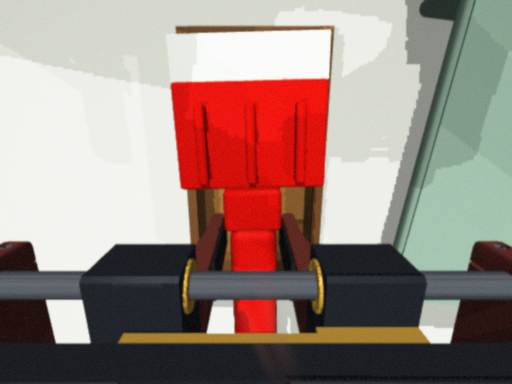

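View pics/s3c.png

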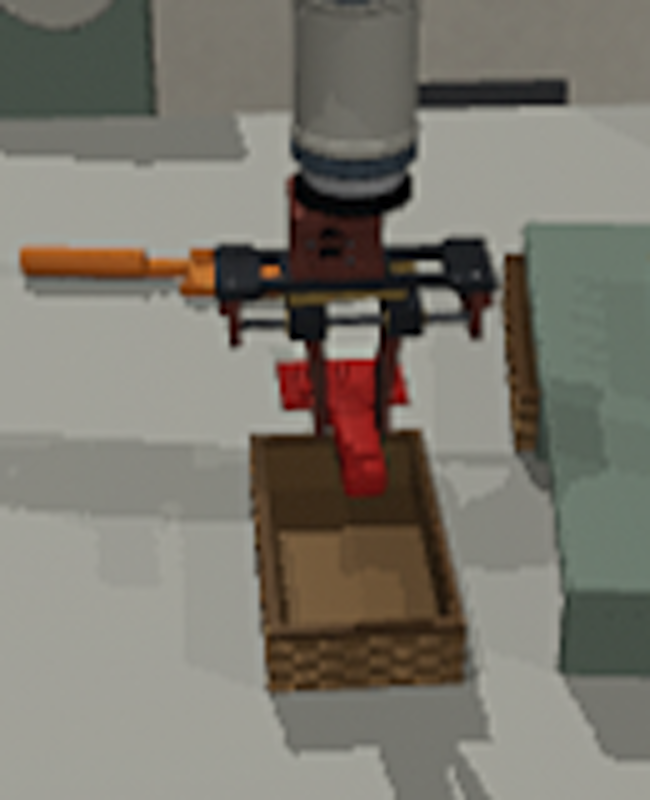

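The wrist view shows the bin's far rim at columns 177–332, about 4 px right of prediction, so the bin is at x≈0.506. I'll adjust and release.

```bash
python3 - <<'E'
from h import *
r.servo_line([.506,-.038,.2345],rotation=[180,0,90.5],speed=.1); r.wait(.3); print(r.sense()['clock'],r.sense()['tcp_pos'])
r.let_go(); a=r.sense();print(a['opening'],a['contact_force'],a['clock'])
r.servo_line([.43,-.038,.36],speed=.2)
s=snap('wrist','w4'); snap('side','s4'); snap('top','t4'); print(r.sense()['clock'])
crop('s4',220,140,310,240,6,'s4c'); crop('t4',195,160,295,230,7,'t4c')
E
```

```text
10.0 [ 0.50610258 -0.03800077  0.23500033]
0.0881251039424092 [ 0.48848887  0.04639928 -0.04841351] 10.9583
11.9917
```

View pics/w4.png

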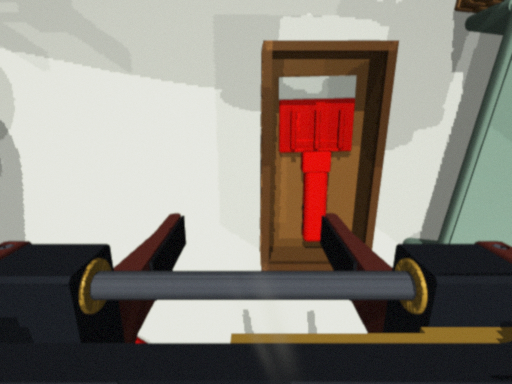

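View pics/s4c.png

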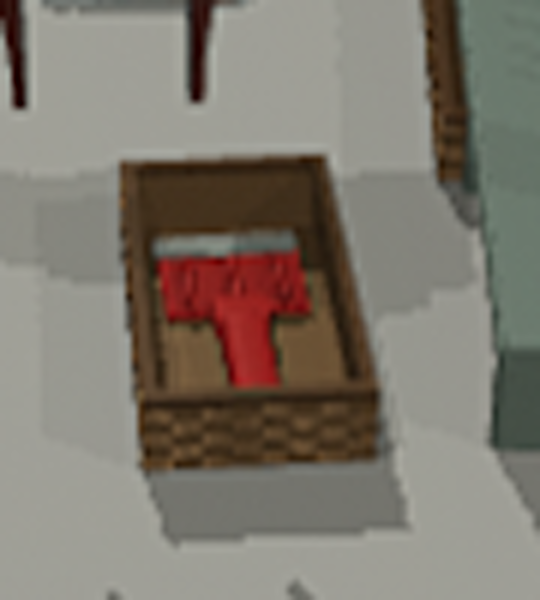

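View pics/t4c.png

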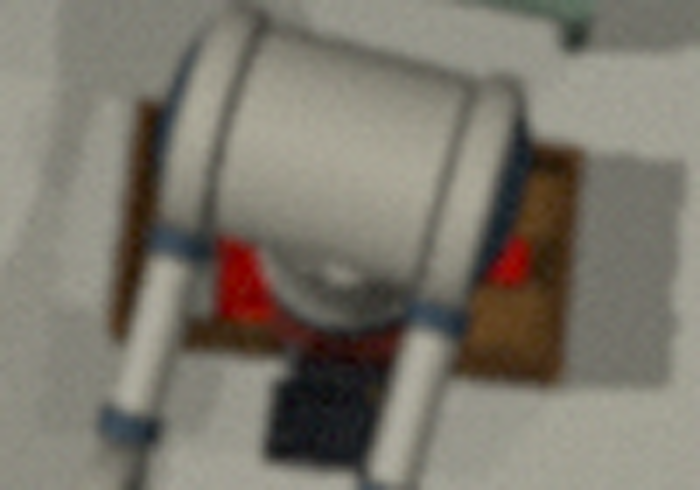

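The scraper lies flat in the bin: head at (317,125), handle down to (315,240), inside the walls on all sides. Next I'll look at the bay mouth with the wrist camera.

```bash
python3 - <<'E'
from h import *
r.reach([.47,-.0,.40],[180,0,-5.8]); r.wait(.3)
s=snap('wrist','w5'); print(r.sense()['clock'],r.sense()['tcp_pos'])
c,q=np.cos(np.radians(-5.8)),np.sin(np.radians(-5.8))
for a in [(0,-.143,.072),(0,.413,.072),(0,-.143,0),(0,-.127,0),(0,.127,0),(0,.143,0),(.18,-.143,.072)]: print(a,proj(s,[.6495+c*a[0]-q*a[1],.001+q*a[0]+c*a[1],a[2]]).round(1))
im=cv2.imread('pics/w5.png'); cv2.imwrite('pics/w5b.png',cv2.resize(im,None,fx=1.5,fy=1.5,interpolation=cv2.INTER_CUBIC))
E
```

```text
13.9083 [ 4.69960636e-01 -3.49203399e-05  3.99992314e-01]
(0, -0.143, 0.072) [375.6   4.6]
(0, 0.413, 0.072) [-180.7    5.1]
(0, -0.143, 0) [350.5  26.9]
(0, -0.127, 0) [337.7  27. ]
(0, 0.127, 0) [135.5  27.1]
(0, 0.143, 0) [122.8  27.1]
(0.18, -0.143, 0.072) [ 401.7 -245.3]
```

View pics/w5b.png

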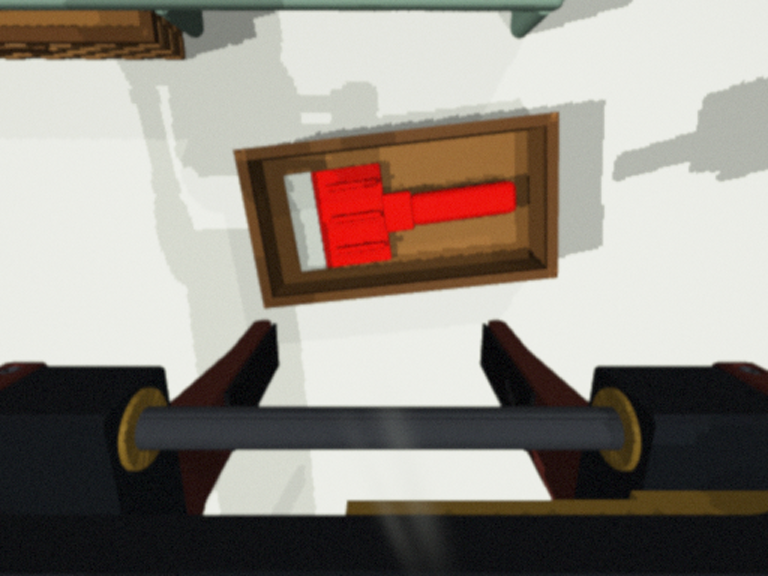

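```bash
python3 - <<'E'
from h import *
crop('w5',330,0,400,40,10,'c7'); crop('w5',90,0,160,45,10,'c8')
crop('w5',150,70,210,130,6,'a1');crop('w5',340,60,400,120,6,'a2');crop('w5',150,160,210,220,6,'a3');crop('w5',340,150,400,210,6,'a4')
I=lambda n:cv2.imread(f'pics/{n}.png')
cv2.imwrite('pics/c9.png',np.vstack([np.hstack([I('a1'),I('a2')]),np.hstack([I('a3'),I('a4')])])[:, :])
E
```

```text
(no output)
```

View pics/c7.png

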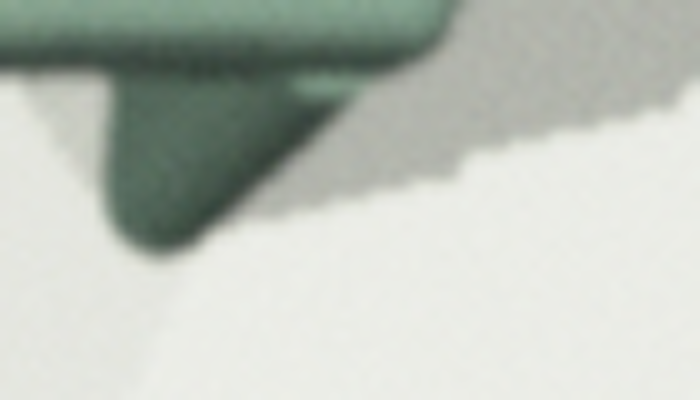

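View pics/c8.png

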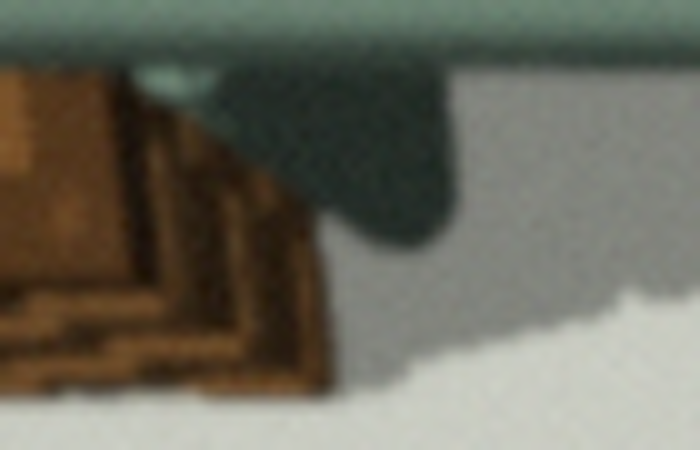

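View pics/c9.png

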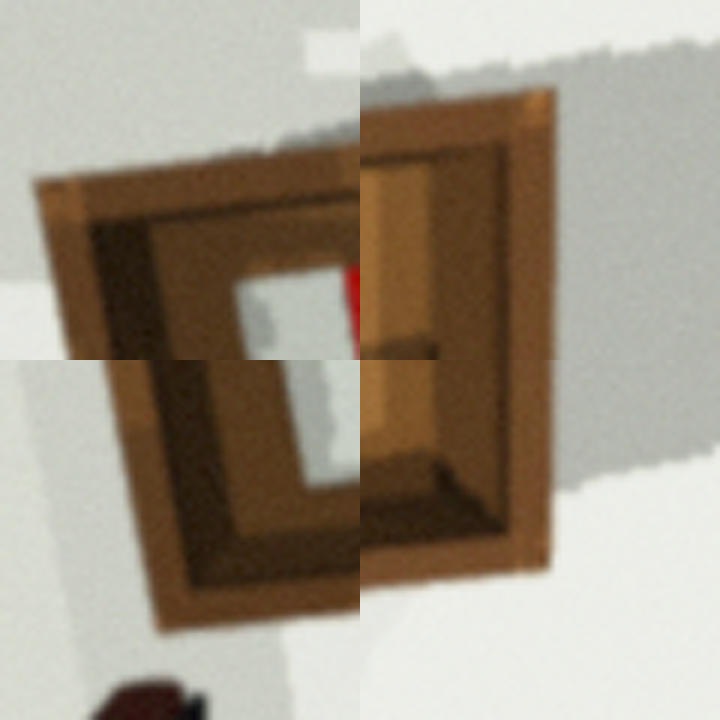

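```bash
python3 - <<'E'
from fit import *
W=load('w5')
P=[(.008,-.127,0),(.008,.127,0),(0,-.135,0),(0,.135,0)]
q=cp([(105,190)],10,330,0)+cp([(457,190)],10,90,0)+cp([(163,255)],10,330,0)+cp([(405,250)],10,90,0)
x=fit([(W,P,q)],[.65,0,-.1])
print(proj(W,[x[0]-np.cos(x[2])*0+np.sin(x[2])*.143,x[1]-.143*np.cos(x[2]),.072]))
B=[(.065,.125,.05),(.065,-.125,.05),(-.065,.125,.05),(-.065,-.125,.05)]
qb=cp([(35,180)],6,150,70)+cp([(195,88)],6,340,60)+cp([(158,272)],6,150,160)+cp([(190,210)],6,340,150)
fit([(W,B,qb)],[.506,-.02,0])
# tumbler
T=load('top0')
print('tumbler rim', ray(T,135+569/5,85+140/5,.197), 'bench twin etc', ray(T,135+345/5,85+160/5,.11))
E
```

```text
[ 6.5130e-01 -8.0000e-04 -5.9087e+00]
    [-0.4 -0.4  0.6 -0.7 -0.4  0.3  0.2  0.5]
[377.43121895   2.65164115]
[ 0.5061 -0.023   0.4028]
    [ 0.3  0.  -0.3  0.2  0.3 -0.2 -0.2 -0.3]
tumbler rim [ 0.76913131 -0.00943221  0.197     ] bench twin etc [0.77016057 0.1648589  0.11      ]
```

```bash
cat >> h.py <<'E'
SX,SY,SA=.6513,-.0008,np.radians(-5.9)
def sh(x,y,z): return [SX+np.cos(SA)*x-np.sin(SA)*y, SY+np.sin(SA)*x+np.cos(SA)*y, z]
def tosh(p): d=np.array(p[:2])-[SX,SY]; return np.array([np.cos(SA)*d[0]+np.sin(SA)*d[1],-np.sin(SA)*d[0]+np.cos(SA)*d[1]])
E
python3 - <<'E'
from h import *
r.reach([.4451,-.0234,.32],[180,0,90.4])
r.servo_line([.4451,-.0234,.212],speed=.12); a=r.sense(); print(a['tcp_pos'],a['contact_force'])
r.grab(25); a=r.sense(); print(a['opening'],a['contact_force'],a['clock'])
r.servo_line(sh(-.138,0,.212),rotation=[180,0,84.1],speed=.06); r.wait(.2)
a=r.sense(); print(a['opening'],a['contact_force'],a['torque'],tosh(a['tcp_pos']),a['tcp_pos'],a['orientation'],a['clock'])
snap('wrist','w6');snap('side','s6');snap('top','t6')
crop('s6',220,110,350,230,6,'s6c'); crop('t6',190,90,295,190,7,'t6c')
E
```

```text
[ 0.4454141  -0.02343691  0.21290892] [-0.11557337 -0.54384838  0.54636365]
0.008000370606721405 [-1.13328099  0.19659063  0.85806631] 17.6917
0.007746803932841758 [ 0.62003177  1.07568973 -1.35597498] [ 0.00620153 -0.06343169 -0.02157731] [-1.38001679e-01 -2.01867204e-06] [0.51402913 0.01338353 0.21200309] [ 1.79965871e+02 -1.74123293e-02  8.40962741e+01] 19.3417
```

View pics/w6.png

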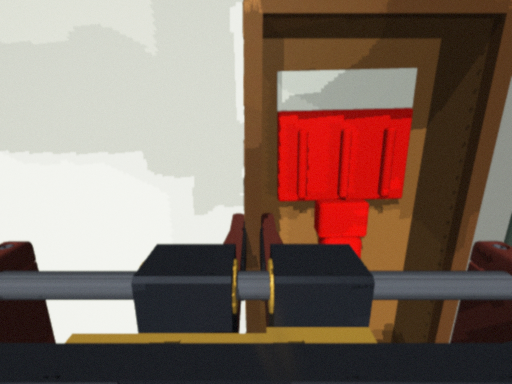

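View pics/s6c.png

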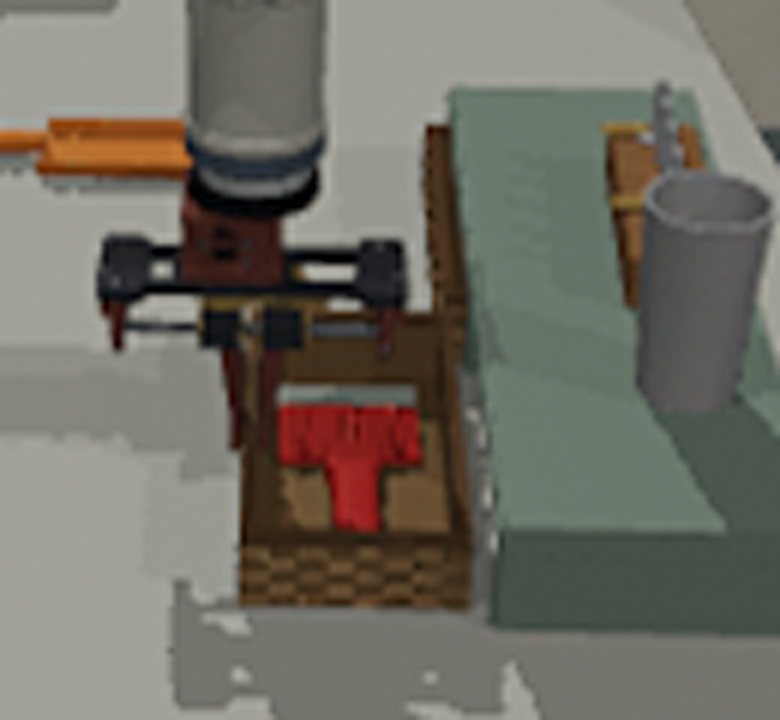

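View pics/t6c.png

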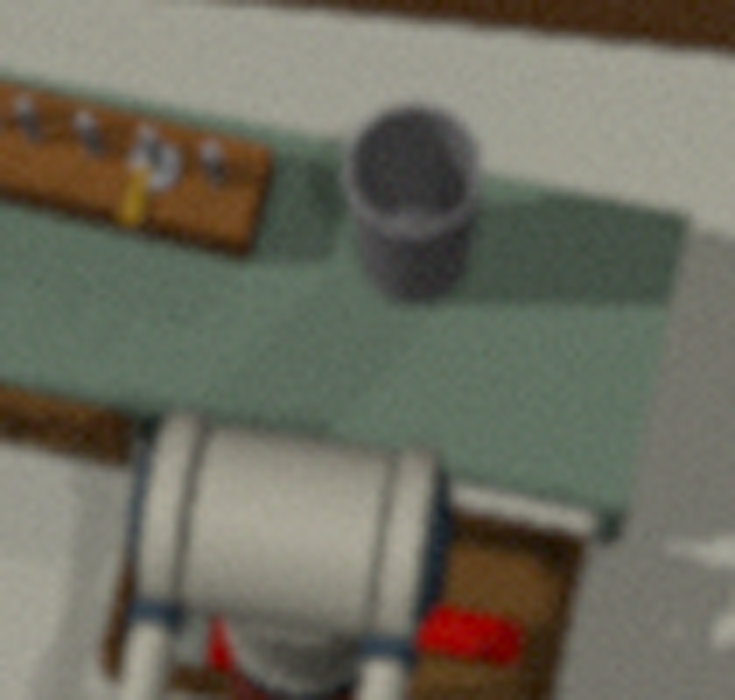

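The bin is gripped (opening 8 mm) and stands just before the mouth. I'll release it and check alignment from above before inserting.

```bash
python3 - <<'E'
from h import *
r.let_go(); p=sh(-.138,0,.30); r.servo_line(p,speed=.15)
r.reach(sh(-.15,0,.40),[180,0,-5.9]); r.wait(.2)
s=snap('wrist','w7'); print(r.sense()['clock'])
im=cv2.imread('pics/w7.png'); cv2.imwrite('pics/w7b.png',cv2.resize(im,None,fx=1.5,fy=1.5,interpolation=cv2.INTER_CUBIC))
E
```

```text
23.1583
```

View pics/w7b.png

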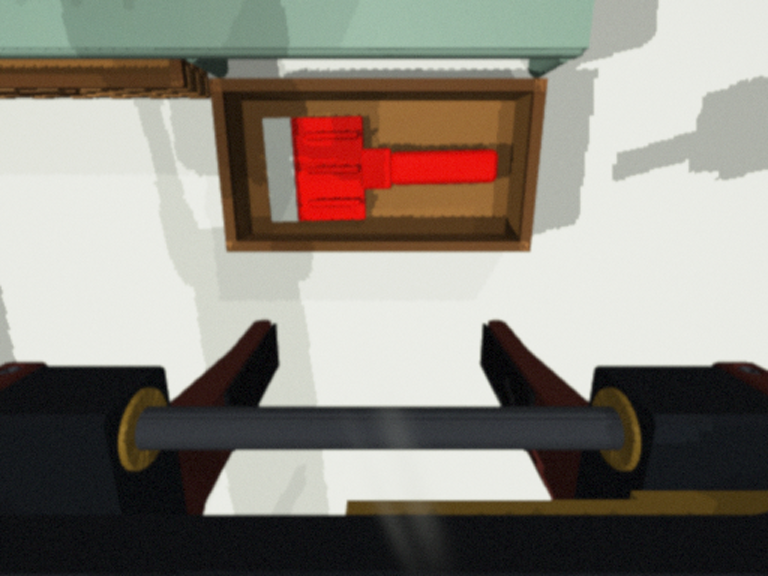

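```bash
python3 - <<'E'
from h import *
crop('w7',130,35,190,65,12,'b1');crop('w7',330,35,390,65,12,'b2')
crop('w7',140,145,200,175,12,'b3');crop('w7',325,145,385,175,12,'b4')
I=lambda n:cv2.imread(f'pics/{n}.png')
cv2.imwrite('pics/b12.png',np.vstack([I('b1'),I('b2')]));cv2.imwrite('pics/b34.png',np.vstack([I('b3'),I('b4')]))
E
```

```text
(no output)
```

View pics/b12.png

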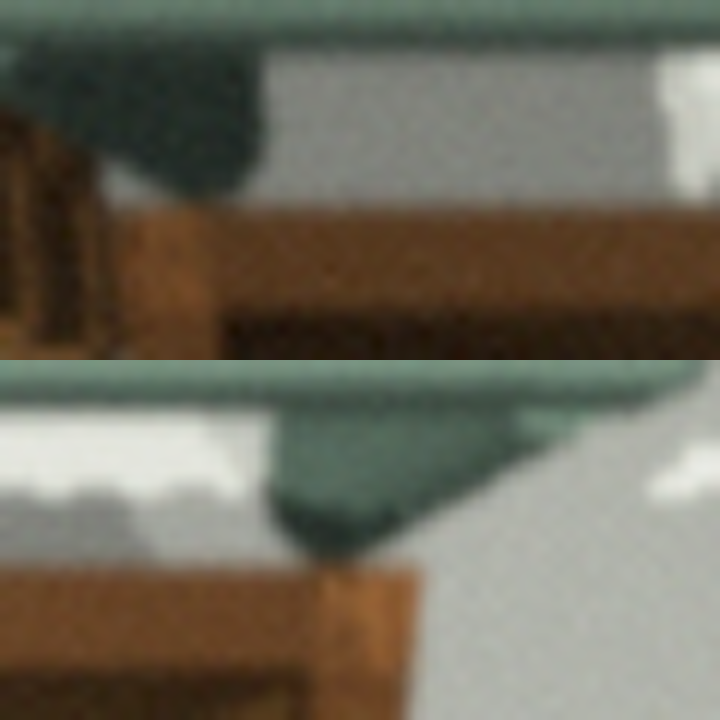

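View pics/b34.png

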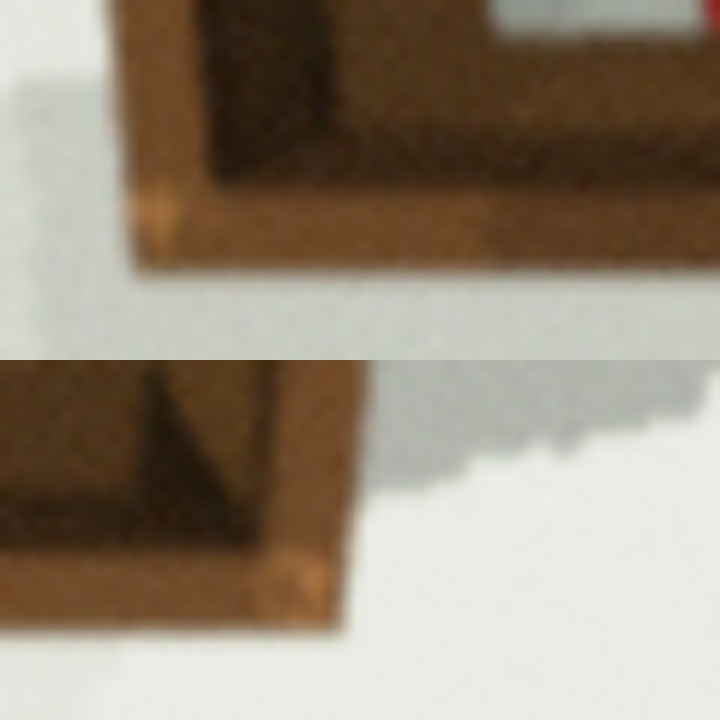

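```bash
python3 - <<'E'
from fit import *
W=load('w7')
P=[(.008,-.127,0),(.008,.127,0),(0,-.135,0),(0,.135,0)]
q=cp([(268,130)],12,330,35)+cp([(266,130)],12,130,35)+cp([(330,198)],12,330,35)+cp([(205,200)],12,130,35)
x=fit([(W,P,q)],[.65,0,-.1])
B=[(.065,.125,.05),(.065,-.125,.05),(-.065,.125,.05),(-.065,-.125,.05)]
qb=cp([(105,205)],12,130,35)+cp([(420,207)],12,330,35)+cp([(135,270)],12,140,145)+cp([(342,270)],12,325,145)
b=fit([(W,B,qb)],[.506,-.02,0])
d=b[:2]-x[:2]; c,s=np.cos(x[2]),np.sin(x[2]); print('rel',c*d[0]+s*d[1],-s*d[0]+c*d[1],np.degrees(b[2]-x[2]))
print('shelf mid',tosh(x), 'bin in nominal', tosh(b))
E
```

```text
[ 6.5130e-01 -6.0000e-04 -5.9041e+00]
    [-0.4 -0.6  0.4 -0.5  0.1  0.6 -0.1  0.5]
[ 0.5765  0.0072 -5.9252]
    [ 1.2  0.2 -0.7  0.   0.3 -0.3 -0.6 -0.3]
rel -0.07519293573313314 8.462286928873856e-05 -0.021123044026609358
shelf mid [-5.85713558e-05  1.73232154e-04] bin in nominal [-0.0752515   0.00026318]
```

The bin stands square in front of the mouth: y offset 0.1 mm, angle 0.02°. Next I'll push with both open fingers on the front face, watching the force.

```bash
cat >> h.py <<'E'
def F():
    a=r.sense(); f=a['contact_force']; c,s=np.cos(SA),np.sin(SA)
    return np.array([-(c*f[0]+s*f[1]), -(-s*f[0]+c*f[1]), f[2]]).round(2), tosh(a['tcp_pos']).round(4), round(a['clock'],2)
E
python3 - <<'E'
from h import *
r.servo_line(sh(-.18,0,.40),speed=.2); r.servo_line(sh(-.18,0,.194),speed=.2); r.wait(.2); print(F(),r.sense()['orientation'],r.sense()['opening'])
for x in np.arange(-.165,-.0645,.01):
    r.servo_line(sh(x,0,.194),speed=.05); f=F(); print(f)
    if abs(f[0][0])>7 or abs(f[0][1])>4: print('stop'); break
snap('top','t8');snap('side','s8');snap('wrist','w8')
E
```

```text
(array([ 0.73, -0.03,  0.48]), array([-0.1796,  0.    ]), 24.84) [-1.79992939e+02 -1.17679010e-01 -5.89816449e+00] 0.08766000169985627
(array([0.75, 0.02, 0.66]), array([-0.1648, -0.    ]), 25.29)
(array([0.53, 0.04, 1.03]), array([-0.1548, -0.    ]), 25.64)
(array([ 0.23, -0.15, -0.05]), array([-0.1447, -0.    ]), 25.99)
(array([-0.36, -0.52, -0.22]), array([-0.1346, -0.    ]), 26.34)
(array([-0.05, -0.42,  0.45]), array([-0.1246, -0.    ]), 26.69)
(array([-0.05, -0.65,  0.09]), array([-0.1146, -0.    ]), 27.04)
(array([0.76, 0.33, 0.39]), array([-0.1046, -0.    ]), 27.39)
(array([-0.2 ,  0.11,  0.24]), array([-0.0946, -0.    ]), 27.74)
(array([ 0.37, -0.01, -0.01]), array([-0.0846, -0.    ]), 28.09)
(array([-0.22,  0.37, -0.22]), array([-0.0746, -0.    ]), 28.44)
(array([ 0.35, -0.01, -0.16]), array([-0.0646, -0.    ]), 28.79)
```

View pics/w8.png

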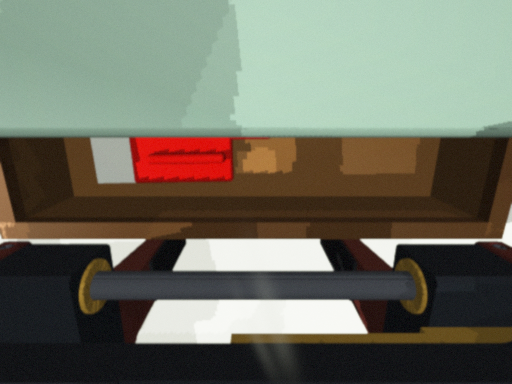

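```bash
python3 - <<'E'
from h import *
W=load('w8')
for p in [(100,236.5),(250,236.5),(420,236.5)]: print(tosh(ray(W,*p,.05)))
for x in np.arange(-.061,-.0425,.002):
    r.servo_line(sh(x,0,.194),speed=.03); f=F(); print(*f)
    if abs(f[0][0])>5 or abs(f[0][1])>4: print('stop'); break
E
```

```text
[-0.05099392  0.07630578]
[-0.05107628  0.00066012]
[-0.05116967 -0.08510511]
[0.3  0.16 0.34] [-0.0608 -0.    ] 29.23
[ 0.57  0.1  -0.13] [-0.0589  0.    ] 29.48
[1.17 0.1  1.56] [-0.0569  0.    ] 29.73
[ 1.4  -0.02  0.56] [-0.0548  0.    ] 29.98
[ 1.09  0.8  -0.12] [-0.0528  0.    ] 30.23
[ 0.52 -0.37  0.33] [-0.0509  0.    ] 30.48
[1.47 0.21 1.14] [-0.0488 -0.    ] 30.73
[ 1.11 -0.05  0.59] [-0.0468  0.    ] 30.98
[0.48 0.22 0.53] [-0.0449  0.    ] 31.23
[ 0.85  0.35 -0.43] [-0.0429 -0.    ] 31.48
```

```bash
python3 - <<'E'
from h import *
x=-.043; hist=[]
while x<-.012 and r.sense()['clock']<55:
    x+=.00025
    r.servo_line(sh(x,0,.194),speed=.03); f=F(); hist.append(f[0][0]); 
    if len(hist)%4==0 or f[0][0]>3: print(*f, round(x,5))
    if f[0][0]>4.2 or abs(f[0][1])>4: print('stop'); break
E
```

```text
[ 2.26 -0.1   1.18] [-0.042 -0.   ] 32.48 -0.042
[ 1.79 -0.11  0.75] [-0.041 -0.   ] 33.48 -0.041
[ 3.07 -0.18  1.34] [-0.0405  0.    ] 33.98 -0.0405
[ 2.55 -0.52  0.75] [-0.04 -0.  ] 34.48 -0.04
[2.14 0.45 2.05] [-0.039 -0.   ] 35.48 -0.039
[2.51 0.08 0.49] [-0.038  0.   ] 36.48 -0.038
[ 2.82 -0.74  1.33] [-0.037 -0.   ] 37.48 -0.037
[ 1.93 -0.62  1.09] [-0.036  0.   ] 38.48 -0.036
[ 2.07 -0.37  0.38] [-0.035 -0.   ] 39.48 -0.035
[2.34 0.17 0.99] [-0.034 -0.   ] 40.48 -0.034
[1.82 0.25 1.  ] [-0.033  0.   ] 41.48 -0.033
[2.22 0.91 1.19] [-0.032 -0.   ] 42.48 -0.032
[2.2  0.78 1.35] [-0.031 -0.   ] 43.48 -0.031
[ 2.17 -0.33  0.45] [-0.03  0.  ] 44.48 -0.03
[1.47 0.46 0.48] [-0.029  0.   ] 45.48 -0.029
[4.13 0.27 2.77] [-0.0286 -0.    ] 45.98 -0.0285
[5.21 0.42 2.73] [-0.0285 -0.    ] 46.23 -0.02825
stop
```

```bash
python3 - <<'E'
from h import *
x=-.02825
for i in range(14):
    x+=.00025 if i<2 else .0005
    r.servo_line(sh(x,0,.194),speed=.02); f=F(); print(*f, round(x,5))
    if f[0][0]>6.4 or abs(f[0][1])>4: print('stop'); break
E
```

```text
[ 6.29 -0.29  3.39] [-0.0283  0.    ] 46.48 -0.028
[6.15 0.4  2.62] [-0.0281  0.    ] 46.73 -0.02775
[5.62 0.62 3.14] [-0.0276  0.    ] 46.98 -0.02725
[6.73 0.34 3.14] [-0.0271  0.    ] 47.23 -0.02675
stop
```

```bash
python3 - <<'E'
from h import *
x=-.02675
while r.sense()['clock']<58:
    x+=.0005 if x<-.0223 else .0002
    r.servo_line(sh(x,0,.194),speed=.02); f=F(); print(*f, round(x,5))
    if f[0][0]>7.8 or abs(f[0][1])>4: print('stop'); break
E
```

```text
[6.31 0.34 2.65] [-0.0266  0.    ] 47.48 -0.02625
[4.94 0.2  3.5 ] [-0.0261  0.    ] 47.73 -0.02575
[ 5.7  -0.1   3.16] [-0.0256  0.    ] 47.98 -0.02525
[6.24 0.29 2.26] [-0.0251  0.    ] 48.23 -0.02475
[ 6.05 -0.37  2.91] [-0.0246  0.    ] 48.48 -0.02425
[6.55 0.04 2.58] [-0.0241  0.    ] 48.73 -0.02375
[ 6.05 -0.81  2.79] [-0.0236  0.    ] 48.98 -0.02325
[ 6.09 -0.49  3.62] [-0.0231  0.    ] 49.23 -0.02275
[5.59 0.46 2.55] [-0.0226  0.    ] 49.48 -0.02225
[ 6.89 -0.42  2.42] [-0.0224  0.    ] 49.73 -0.02205
[ 7.24 -0.43  2.98] [-0.0222 -0.    ] 49.98 -0.02185
[5.66 0.16 2.75] [-0.022  0.   ] 50.23 -0.02165
[ 6.24 -0.33  2.16] [-0.0218  0.    ] 50.48 -0.02145
[ 6.26 -0.05  2.94] [-0.0216  0.    ] 50.73 -0.02125
[ 6.63 -1.31  3.33] [-0.0214  0.    ] 50.98 -0.02105
[5.99 0.31 3.71] [-0.0212  0.    ] 51.23 -0.02085
[ 6.24 -0.33  2.8 ] [-0.021  0.   ] 51.48 -0.02065
[6.45 0.57 1.92] [-0.0208  0.    ] 51.73 -0.02045
[ 6.45 -0.1   2.77] [-0.0206  0.    ] 51.98 -0.02025
[ 6.89 -0.13  4.42] [-0.0204  0.    ] 52.23 -0.02005
[7.8  0.55 4.11] [-0.0203 -0.    ] 52.48 -0.01985
[8.51 0.31 4.37] [-0.0203  0.    ] 52.73 -0.01965
stop
```

The plunger slid about 8 mm at a steady 6 N, then the force rose with the position fixed at -20.3 mm: hard stop. One small extra press and a hold, then I'll back off.

```bash
python3 - <<'E'
from h import *
r.servo_line(sh(-.0195,0,.194),speed=.02); print(*F()); r.wait(.3); print(*F())
r.servo_line(sh(-.08,0,.194),speed=.05); print(*F())
r.servo_line(sh(-.15,0,.34),speed=.2); r.wait(.1); print(*F())
snap('wrist','w9');snap('side','s9');snap('top','t9'); print(r.sense()['clock'])
crop('s9',270,110,370,220,6,'s9c')
im=cv2.imread('pics/w9.png'); cv2.imwrite('pics/w9b.png',cv2.resize(im,None,fx=1.5,fy=1.5,interpolation=cv2.INTER_CUBIC))
E
```

```text
[ 9.27 -1.28  4.49] [-0.0202  0.    ] 52.98
[10.21 -0.29  3.65] [-0.0202  0.    ] 53.27
[ 0.93 -0.48  0.37] [-0.0798 -0.    ] 54.63
[-0.39  0.15 -0.68] [-1.498e-01 -1.000e-04] 55.69
55.8417
```

View pics/w9b.png

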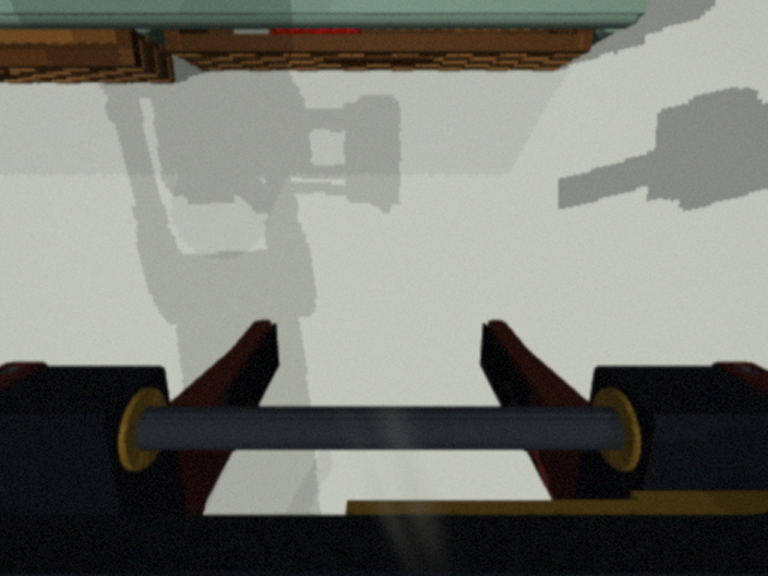

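View pics/s9c.png

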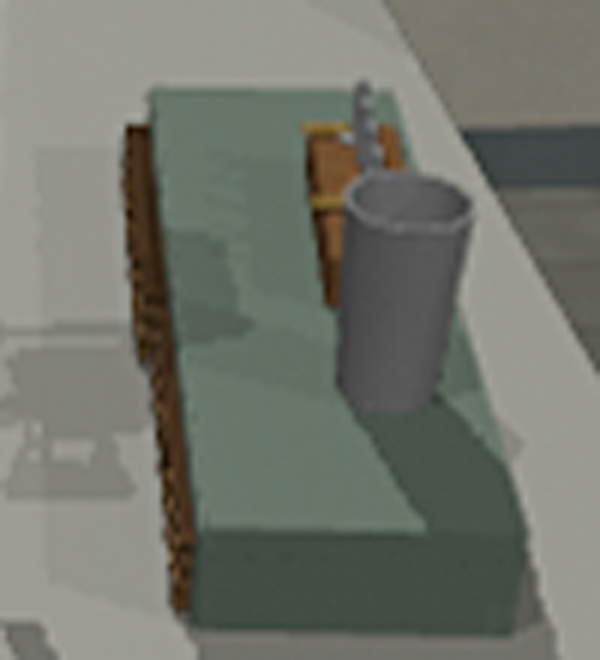

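```bash
python3 - <<'E'
from h import *
crop('w9',105,10,165,60,12,'d1');crop('w9',360,10,420,60,12,'d2')
E
```

```text
(no output)
```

View pics/d1.png

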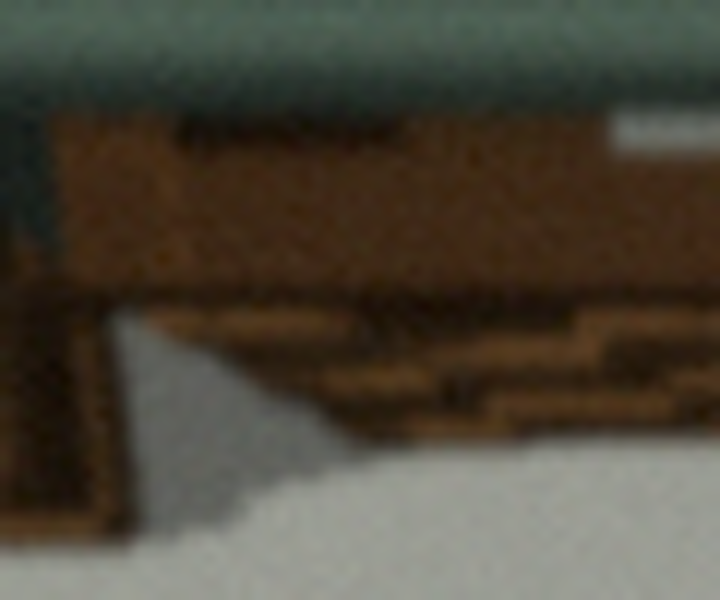

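View pics/d2.png

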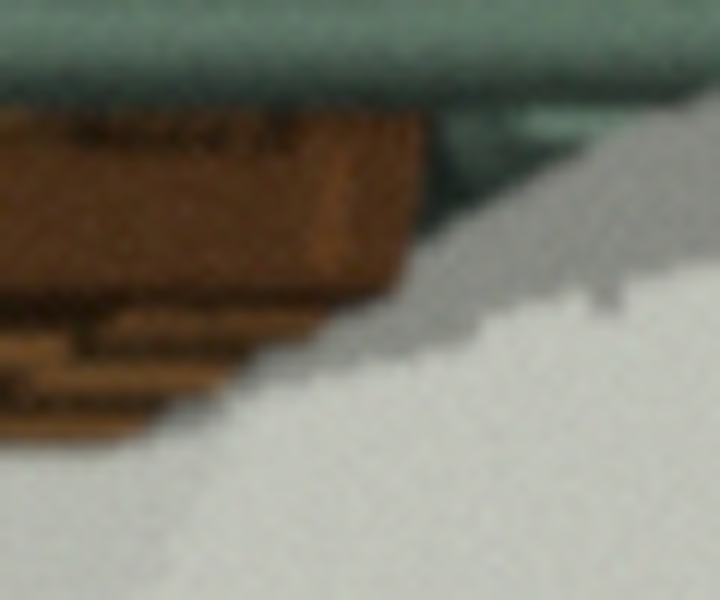

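```bash
python3 - <<'E'
from fit import *
W=load('w9')
q=cp([(375,445)],12,105,10)+cp([(140,440)],12,360,10); print([tosh(ray(W,*a,0)) for a in q])
q=cp([(85,292)],12,105,10)+cp([(400,292)],12,360,10); print([tosh(ray(W,*a,.05)) for a in q])
print(r.sense()['clock']); r.hand_in()
E
```

```text
[array([-0.00817182,  0.12386783]), array([-0.00799258, -0.12770528])]
[array([-0.00856301,  0.12465707]), array([-0.00878156, -0.12594129])]
55.8417
the job is handed in; nothing more can be done
```

The job is handed in at 55.8 s of the 72 s allowed. I know of no failed step, though `hand_in` gives no verdict.

**What I did:**
- **Scraper:** I gripped the smallest red scraper across its neck and let it go over the bin from just above the rim. The open fingers measure 115 mm and would have wedged in the 114 mm interior. It fell about 4 cm and came to rest flat on the floor.
- **Bin:** I drew it by its front wall to the bay mouth, measured it as square and centred, and released it. I then pushed it home with both open fingers on its front face in small force-checked steps.

**Last checks:**
- **Latch:** the plunger slid about 8 mm at a steady 6 N push, then the position stopped while the force rose to 9–10 N, held for 0.3 s. Less about 2 N of bench friction, that is roughly 7–8 N on the latch.
- **Bin position:** the final wrist picture shows the front face standing out about 8.5 mm, so its centre is about 57 mm inside the mouth. It is off-centre by 0.6 mm at the rim (about 2 mm read at its lower edge) and square within 0.1°.
- **Other objects:** the tumbler and key block look unmoved in the last side view. I did not check the trowel separately at the end, but the arm worked well clear of it after the start. The gripper was clear of everything.

**What I could not confirm:**
- The latch value and the bin-to-shelf force were inferred from the wrist force, not read directly.
- In the last picture most of the scraper is hidden under the shelf's top board, with only a strip of blade and head showing.

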